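# Draw the oven damper with an S-hook

### The job

Open the flue damper of the grey bench oven with the S-hook: take the hook from its wooden block by the yellow grip, feel its tip down through the hole in the damper's brass tongue, and draw the damper out all the way to its stop. Then let go, leaving the hook hanging in the hole. Be gentle: never push or pull hard on the oven or its springy tongue, touch them only with the hook, and leave the jar, the tumbler and the shears where they are.

Things in the scene. Friction and masses are not known exactly. Their poses are not given: they have to be found in the camera images.
- oven: Grey bench oven, fixed, 240 deep (x) x 300 wide (y) x 260 mm high. Origin: centre of its underside. Its front (120 mm from the origin) looks along its own -x. The brass tongue is a level plate 84 mm wide (y), 4 mm thick, sticking out of the front with its upper face 162 mm above the bench. It is springy: pressed down at the hole it gives about 1 mm per 2 N. Sideways it is firm up to some 20 N.
- damper (a joint): How far the damper is drawn out, in m: starts between 0 and 0.015 (nearly shut), its stop is at 0.060 (fully open). It slides along the oven's own -x. Drawing it takes about 4 to 6 N; it stays where it is left.
- tongue (a point): Point moving with the damper: on its centre line (oven's y = 0), level with the tongue's upper face, as far from the oven's front as the hole's centre (60 mm + opening). Axes as the oven's: +x into the oven. The hole is round, 12 mm; the tongue ends 15 mm beyond it (-x). The tongue is bolted on in slots: the hole stands up to 18 mm to either side (y) of this point, and no reading tells where.
- hook: S-hook of 7 mm round steel, 161 mm high, about 140 g, upright in its own x-z plane. Origin: its foot, on the middle line. Yellow grip on top, 26 (x) x 14 (y) x 58 mm, from z = 103 to 161: take it across y. Upper bow: shank at x = -15, free tip at x = +15 (wire centres), inner top z = 97. Shank straight from z = 88 down to 45, slanting to x = 15 at z = 22; lower bow x -18.5 to 18.5, z 0 to 30.
- hook_tip (a point): The rounded end of the hook's free upper tip, which points down: (15, 0, 71) mm in the hook's frame; axes as the hook's. To hook the tongue, the hook's +x points along the oven's +x, the tongue's end coming between tip and shank, the lower bow staying below the tongue.
- hook_bow (a point): Inner top of the hook's upper bow, where it will rest on the tongue: (0, 0, 97) mm in the hook's frame; axes as the hook's.
- block: Fixed wooden block, 70 (x) x 50 (y) x 42 mm high, with a slot along its x (38.6 x 8.8 mm, floor 8 mm above the bench) in which the hook's lower bow stands, the hook's axes along the block's; lift the hook straight up. Origin: centre of its underside.
- jar: Amber glass jar with a steel cap, 68 mm across, 100 mm high. To be left alone. Origin: centre of its underside.
- tumbler: Green glass tumbler, 70 mm across, 85 mm high. To be left alone. Origin: centre of its underside.
- shears: Steel shears with a yellow bow handle lying on the bench, 230 x 56 x 12 mm. To be left alone. Origin: on the bench, near the middle.
There are look-alikes about, which are no part of the job. What is shaped like the hook but green is not meant.

How it is judged:
On the way, in this order (a step that is already met when the one before it is completed fails the run):
1. the hook's tip has gone down through the hole in the tongue (z of hook_tip in the frame of tongue below -0.012 m and z of hook_bow in the frame of tongue above -0.004 m and x of hook_tip in the frame of tongue between -0.012 and 0.02 m and y of hook_tip in the frame of tongue between -0.023 and 0.023 m and value of joint damper below 0.045 m), for 0.2 s.
2. the damper is drawn to its stop with the hook through the hole (z of hook_tip in the frame of tongue below -0.012 m and z of hook_bow in the frame of tongue above -0.004 m and x of hook_tip in the frame of tongue between -0.012 and 0.02 m and y of hook_tip in the frame of tongue between -0.023 and 0.023 m and value of joint damper above 0.055 m), for 0.1 s.
At the end, for the whole second after the job is handed in: The damper is drawn out at least 53 mm (its stop is at 60 mm); the hook hangs at rest in the hole of the tongue, its tip at least 12 mm below the tongue's upper face and its upper bow over the tongue, within 0.5 rad of upright; the robot has let go (value of joint damper above 0.053 m and z of hook_tip in the frame of tongue below -0.012 m and z of hook_bow in the frame of tongue above -0.004 m and x of hook_tip in the frame of tongue between -0.012 and 0.02 m and y of hook_tip in the frame of tongue between -0.023 and 0.023 m and linear speed of hook below 0.02 m/s and angular speed of hook below 0.5 rad/s and angle between hook's own z axis and vertical below 0.5 rad); the robot touches nothing.
It fails at once if the hook pushes or pulls on the oven or its tongue with more than 20 N (contact force between hook and oven above 20 N).
It fails at once if the robot itself touches the oven or the tongue (contact force between any of the fingers, the arm and oven above 1 N).
It fails at once if a bystander is moved more than 20 mm (distance of any of jar, tumbler, shears from where it was at the start of the episode above 0.02 m).
It also fails if it takes over 61 s, if anything falls off the work surface, if the arm or the gripper's body presses on something with over 40 N, if the wrist force passes 120 N, or if a joint passes its speed limit or range.

### The arm

A 6-joint arm with a two-finger parallel gripper is mounted at the origin on the work surface. World frame = base frame: x ahead of the robot, y to its left, z up, the work surface at z = 0. Lengths are in m, angles in rad, forces in N, time in s.
With the tool pointing down it reaches from about 0.35 to 0.975 m from the base axis. Payload 4.9 kg.
Tool frame: the origin (TCP) lies midway between the tips of the shut fingers; the grasp point (between the pads) lies ctrl.tcp_to_grasp behind it (ctrl.tcp_to_grasp is the distance from the TCP to the grasp point, in m); z points along the fingers, y is the direction in which the jaws open and shut (so a half turn about z gives the same grasp; the last joint's range is limited). The gripper opens to 85 mm and grips with 20 to 120 N. Pads are 22 mm wide; open, the fingers measure 114 mm over their backs; the gripper's body (76 mm by 85 mm) begins 54 mm behind the grasp point. The pads swing forward as they close: fully open they stand 13 mm farther back than shut.
Start: joints at [1.042, 0.053, 1.613, -0, 1.476, -0.119], TCP at [0.249, 0.573, 0.231] pointing down, gripper open.
Joint ranges: [-3.01, 3.01], [-1.01, 2.22], [0.06, 2.58], [-1.02, 4.17], [0.09, 2.62], [-3.14, 3.14]. Speed limits (rad/s): [2.57, 2.57, 3.14, 3.14, 3.14, 3.14].

### API

Orientations are given as a rotation vector (axis times angle).
In Python, from station import ctrl, get_image, calibration, finish_job, models gives the robot as it stands.
- The arm moves only by the shell command python3 -m creep 'ROWS' [FORCE]. ROWS is JSON, a list of rows, each a list of 7 numbers: the opening, from 0 (shut) to 1 (fully open), then the shift along the tool's x, y, z in m, then the turn, a rotation vector about the tool's x, y, z in degrees. A call has 1 to 20 rows; each row shifts and turns the commanded pose from where the row before left it, along the tool's axes as they then stand; what a row does not reach is not made up. A row lasts 1/10 s, in which the tool goes at most 50 mm and 8.59 degrees, less where a joint would pass 70% of its speed; a pose out of reach is approached as far as the arm can. A call with a gripper value outside its range is refused whole. The fingers move at their own pace and stop on an object; FORCE is the grip in N (left out, the last holds). Time passes only in rows, so rows that do not move let the fingers close. It gives the time, the measured TCP pose, the force and the opening at its end, in the units of the state.
- ctrl.get_obs(): the state, without advancing time (a new reading comes with each control period).
- get_image(name): name is "side" or "top"; returns the picture (420x560x3 uint8, red, green, blue); there is no depth.
- calibration(name): a dict with "mtx" (3x3 intrinsics, pixels), "k1" (the pictures are not rectified: a ray, as slopes to the right and down, at radius r is drawn at 1 + k1 r^2 times it, then the intrinsics apply), "R" (3x3) and "t" (3): a world point X has camera coordinates R X + t. Camera axes: x right, y down, z forward; pixel columns grow to the right and rows downward; lengths in m; the calibration is good to about 2 mm. A picture is of the moment at which its call begins. calibration takes no time and is no camera call.
- finish_job(): hands the job in, once; it reports no verdict.
Trained networks look in the newest picture that a camera, given by its name, has taken for a name from the list of things; names that differ only in an ending like _2 or _b are one class to them, and where a whole thing is asked for, a point or a joint stands for the part that bears it (a point fixed in the world has none). Each returns a list of dicts, best first, with "conf" (0 to 1); they miss things now and then, are a little off and sometimes report something else, mostly with a low value. They report only what shows in the picture. A call takes as long as a camera call. They do not tell look-alikes from the thing itself.
- models.search_frame(camera, name): "extent" ([left, top, right, bottom] in pixels, round what is visible of it).
The state is a dict: "t": time; "q": joint angles; "dq": joint speeds; "effort": joint torques, N m; "tool_pos": TCP position; "tool_rot": TCP orientation; "contact_force": force on the tool from outside, world axes, zero at the start; "wrist_torque": the same for the moment, N m; "opening": finger opening in m.
Only numpy, scipy, OpenCV 4.12 (cv2) and the standard library are available. Lean on these libraries where they do the work, as an engineer would, in place of code of your own. Each camera call takes 0.05 s, during which the arm holds its last target. There are 200 camera calls.

## Working session

There is one attempt and no reset: what is moved stays moved. The work goes in short steps, Python scripts to look and compute and a shell command to move; the robot and the scene stay as the last step left them, time stands still between calls to the robot, and variables do not carry over. Pictures are saved under pics/ and viewed, about 8 in all and at most 12, crops included, and the job is handed in when it is done.

```bash
mkdir -p pics; ls; python3 - <<'E'
from station import ctrl,get_image,calibration,models
import cv2,numpy as np
for c in("side","top"):
    im=get_image(c); cv2.imwrite(f"pics/{c}0.png",im[:,:,::-1])
    k=calibration(c); print(c,k["mtx"].tolist(),k["k1"],k["R"].round(4).tolist(),k["t"].round(4).tolist(), "cam",(-k["R"].T@k["t"]).round(3))
    for n in("oven","tongue","hook","block","jar","tumbler","shears"):
        print(n,[(round(d["conf"],2),[round(v) for v in d["extent"]]) for d in models.search_frame(c,n)])
o=ctrl.get_obs();print(o["t"],o["tool_pos"],o["tool_rot"],ctrl.tcp_to_grasp)
E
```

```text
pics
side [[509.3930638495257, 0.0, 276.01111608674586], [0.0, 509.3930638495257, 213.92395635709408], [0.0, 0.0, 1.0]] -0.14667885802004735 [[-0.9951, -0.0986, -0.0108], [-0.0509, 0.6014, -0.7974], [0.0851, -0.7929, -0.6034]] [0.5088, 0.0071, 1.4547] cam [0.383 1.199 0.889]
oven []
tongue [(0.62, [243, 143, 272, 159])]
hook [(0.81, [250, 274, 261, 319]), (0.76, [311, 230, 371, 237]), (0.63, [214, 363, 288, 395]), (0.55, [277, 199, 283, 243])]
block [(0.89, [268, 232, 297, 265])]
jar [(0.84, [181, 231, 217, 275]), (0.63, [213, 67, 334, 195])]
tumbler [(0.81, [179, 203, 204, 234])]
shears [(0.69, [298, 285, 374, 349])]
top [[514.8715833310804, 0.0, 272.76108395630405], [0.0, 514.8715833310804, 215.02947098823586], [0.0, 0.0, 1.0]] -0.03207664851954778 [[-0.028, -0.9993, -0.0266], [-0.9863, 0.032, -0.1618], [0.1625, 0.0217, -0.9865]] [0.2154, 0.5171, 1.2351] cam [0.315 0.172 1.308]
oven [(0.79, [365, 113, 525, 271])]
tongue [(0.86, [368, 163, 399, 203])]
hook [(0.96, [114, 201, 129, 247]), (0.83, [182, 208, 248, 227]), (0.75, [297, 262, 320, 325]), (0.44, [267, 224, 278, 236])]
block [(0.83, [258, 227, 291, 251]), (0.71, [265, 224, 281, 241])]
jar [(0.97, [226, 138, 253, 171])]
tumbler [(0.95, [281, 117, 307, 148]), (0.64, [156, 264, 230, 334])]
shears [(0.84, [155, 264, 229, 332])]
0.8 [0.24901526 0.57324104 0.23135731] [6.39230211e-01 3.07583517e+00 8.64486460e-05] 0.0187
```

```bash
python3 - <<'E'
import cv2
for c in("side","top"):
    im=cv2.imread(f"pics/{c}0.png"); cv2.imwrite(f"pics/{c}0b.png",cv2.resize(im,(800,600),interpolation=3))
E
```

```text
(no output)
```

View pics/side0b.png

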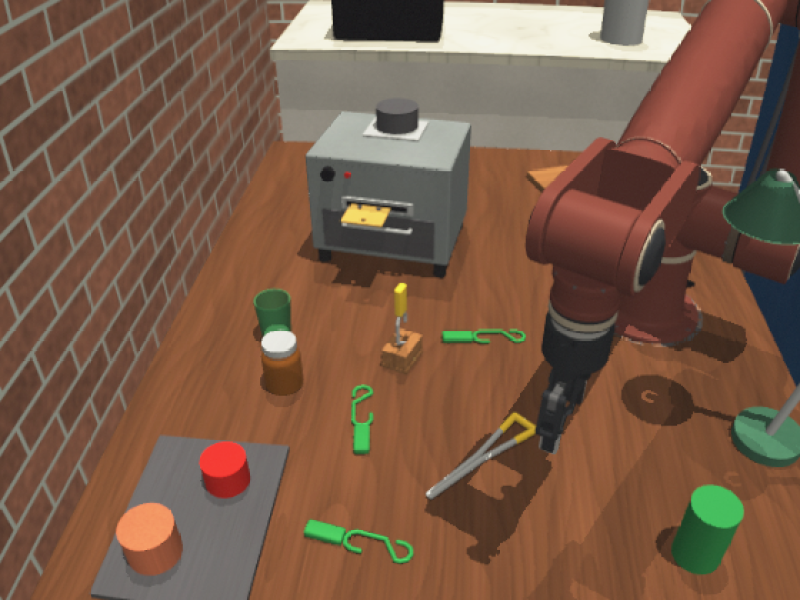

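View pics/top0b.png

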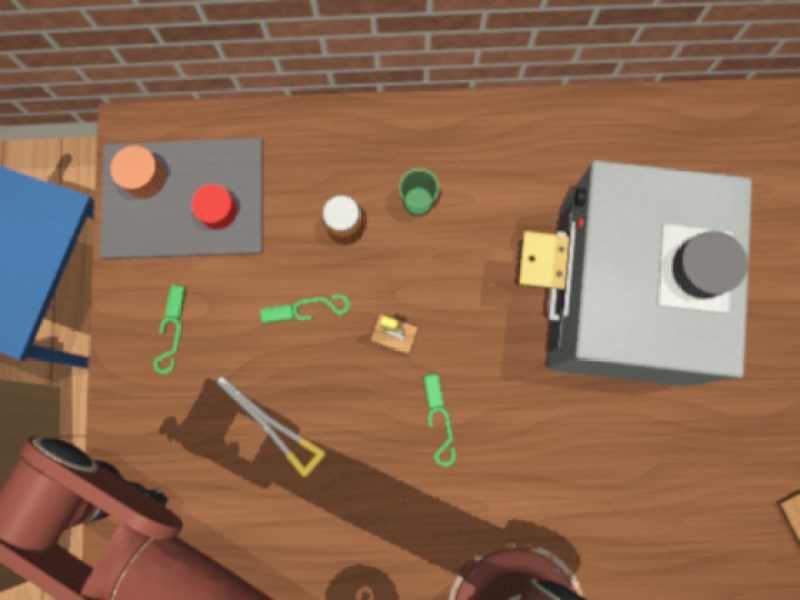

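The side view shows the yellow-gripped hook in its block at about (400,300)/1.43, with the oven and brass tongue at (365,215)/1.43. In the top view the hook is at about (390,328)/1.43 and the tongue, with its hole, at (531,259)/1.43. The other three S-hooks are green and lie flat, so they are look-alikes. I'll confirm the hook in an enlarged crop.

```bash
python3 - <<'E'
import cv2,numpy as np
s=cv2.imread("pics/side0.png");t=cv2.imread("pics/top0.png")
f=lambda im,x,y,w,h:cv2.resize(im[y:y+h,x:x+w],(400,300),interpolation=2)
a=np.vstack([np.hstack([f(t,355,150,60,45*1),f(t,245,210,60,45)]),np.hstack([f(s,230,130,60,45),f(s,245,195,88,66)])])
# bottom-right wider
cv2.imwrite("pics/comp.png",a)
E
```

```text
(no output)
```

View pics/comp.png

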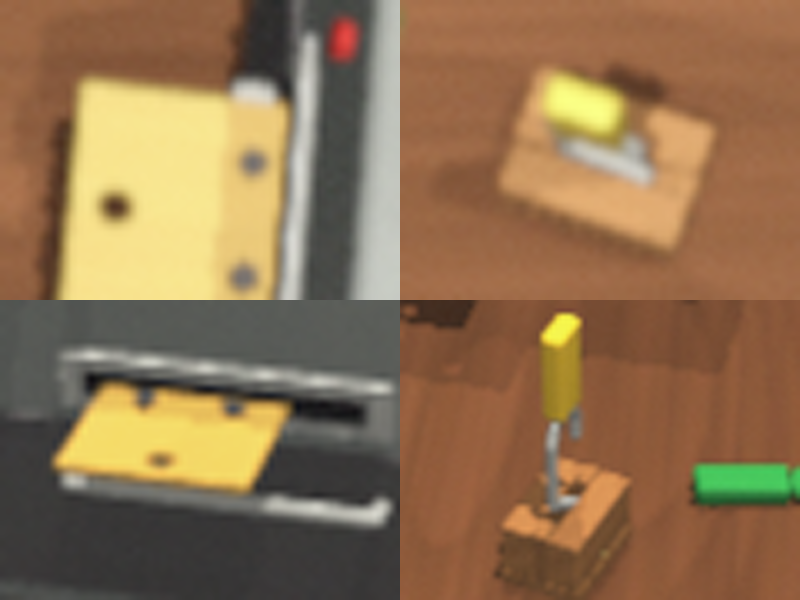

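The crop confirms it: the upright hook with the yellow grip, its free tip on the right (oven) side. Hole pixels are about (372,181) in the top view and (254,154) in the side view. Next I triangulate.

```bash
cat >h.py <<'E'
import numpy as np
from station import calibration
from scipy.optimize import least_squares
K={c:calibration(c) for c in("side","top")}
def proj(c,X):
    k=K[c];p=np.atleast_2d(X)@k["R"].T+k["t"];s=p[:,:2]/p[:,2:]
    s=s*(1+k["k1"]*(s**2).sum(1,keepdims=True));return s@k["mtx"][:2,:2].T+k["mtx"][:2,2]
def tri(a,b):
    r=least_squares(lambda X:np.r_[(proj("top",X)-a).ravel(),(proj("side",X)-b).ravel()],[.4,0,.1]);return r.x,abs(r.fun).max()
def onz(c,p,z):
    r=least_squares(lambda X:(proj(c,[*X,z])-p).ravel(),[.4,0.]);return r.x
E
python3 - <<'E'
from h import *
T=lambda x,y:np.array([355+(x+.5)/6.667-.5,150+(y+.5)/6.667-.5])
B=lambda x,y:np.array([245+(x-400+.5)/6.667-.5,210+(y+.5)/6.667-.5])
S=lambda x,y:np.array([230+(x+.5)/6.667-.5,130+(y-300+.5)/6.667-.5])
H=lambda x,y:np.array([245+(x-400+.5)/4.545-.5,195+(y-300+.5)/4.545-.5])
print("hole",tri(T(115,206),S(160,460)), onz("top",T(115,206),.162),onz("side",S(160,460),.162))
print("tongue top-left corner", onz("top",T(80,78),.162),"side corners",[onz("side",S(*p),.162).round(4).tolist() for p in((105,383),(290,402),(250,492),(55,468))])
e=np.array([[520,287],[525,232]])/1.4286
print("tongue end corners top",[onz("top",p,.162).round(4).tolist() for p in e])
print("oven top corners",[onz("top",np.array(p)/1.4286,.26).round(4).tolist() for p in((595,161),(750,178),(743,376),(578,358))])
print("blockcorners top",[onz("top",B(*p),.042).round(4).tolist() for p in((540,65),(715,128),(672,250),(500,190))])
print("block side",[onz("side",H(*p),.042).round(4).tolist() for p in((558,460),(630,480),(572,550),(503,522))])
print("grip top tri",tri(B(583,102),H(566,323)),onz("side",H(566,323),.169),onz("top",B(583,102),.169))
print("slot",[onz("top",B(*p),.04).round(4).tolist() for p in((500+30,105+25),(690,190))])
E
```

```text
hole (array([ 0.57612862, -0.03016126,  0.1623302 ]), np.float64(0.05714698338090329)) [ 0.57631356 -0.03021995] [ 0.57604656 -0.03066437]
tongue top-left corner [ 0.62165617 -0.02095459] side corners [[0.6091, -0.095], [0.5264, -0.0844], [0.5352, -0.0076], [0.6193, -0.0207]]
tongue end corners top [[0.5297, -0.0098], [0.6189, -0.0229]]
oven top corners [[0.6982, -0.1165], [0.6644, -0.3438], [0.3731, -0.3022], [0.4061, -0.0707]]
blockcorners top [[0.5136, 0.2179], [0.4878, 0.1534], [0.4428, 0.1709], [0.4671, 0.234]]
block side [[0.4866, 0.155], [0.4435, 0.1697], [0.4714, 0.2336], [0.5122, 0.213]]
grip top tri (array([0.47884733, 0.19911416, 0.17212649]), np.float64(0.6578288438414575)) [0.47762869 0.19508562] [0.48068365 0.19918431]
slot [[0.4895, 0.2223], [0.4651, 0.1635]]
```

Measured values:
- **Hole:** (0.576, -0.030, 0.162), matching the given 162 mm height.
- **Block and hook:** (0.478, 0.1935), with the hook's +x at about -112.5°. The grip top height also fits.
- **Oven:** +x at about -98.5°.

I'm moving above the hook and turning the jaws across its y axis.

```bash
python3 -m creep '[[1,-0.0361,-0.0257,0,0,0,0],[1,-0.0361,-0.0257,0,0,0,0],[1,-0.0361,-0.0257,0,0,0,0],[1,-0.0361,-0.0257,0,0,0,0],[1,-0.0361,-0.0257,0,0,0,0],[1,-0.0361,-0.0257,0,0,0,0],[1,-0.0361,-0.0257,0,0,0,0],[1,-0.0361,-0.0257,0,0,0,0],[1,-0.0361,-0.0257,0,0,0,0],[1,-0.0361,-0.0257,0,0,0,0],[1,0,0,0,0,0,8.5],[1,0,0,0,0,0,8.5],[1,0,0,0,0,0,8.5],[1,0,0,0,0,0,8.5],[1,0,0,0,0,0,8.5],[1,0,0,0,0,0,8.5],[1,0,0,0,0,0,8.5],[1,0,0,0,0,0,8.5],[1,0,0,0,0,0,8.5],[1,0,0,0,0,0,4.5]]' 40
python3 -m creep '[[1,0,0,0,0,0,8.1],[1,0,0,0,0,0,0],[1,0,0,0,0,0,0]]'
cat >>h.py <<'E'
from scipy.spatial.transform import Rotation as Ro
def state():
    from station import ctrl
    o=ctrl.get_obs();R=Ro.from_rotvec(o["tool_rot"]).as_matrix();p=np.array(o["tool_pos"])
    print("t",o["t"],"p",p.round(4),"yaw tx",np.degrees(np.arctan2(R[1,0],R[0,0])).round(1),"tz",R[:,2].round(3),"F",np.round(o["contact_force"],1),"open",round(o["opening"],4));return p,R
E
python3 - <<'E'
from h import *
p,R=state()
print("to hook, tool axes",(R.T@(np.array([.478,.1935,.127])-p)).round(4))
E
```

```text
t: 2.8
tool_pos: [0.4777, 0.1937, 0.2314]
tool_rot: [2.488, 1.918, 0.0]
contact_force: [-0.9, -0.4, 0.0]
opening: 0.0854
t: 3.1
tool_pos: [0.4777, 0.1937, 0.2314]
tool_rot: [2.611, 1.747, 0.0]
contact_force: [0.9, -0.1, -0.4]
opening: 0.0854
t 3.1 p [0.4777 0.1937 0.2314] yaw tx 67.6 tz [ 0.  0. -1.] F [ 0.9 -0.1 -0.4] open 0.0854
to hook, tool axes [-1.000e-04  3.000e-04  1.044e-01]
```

```bash
python3 -m creep '[[1,0,0,0.03,0,0,0],[1,0,0,0.03,0,0,0],[1,0,0,0.025,0,0,0],[1,0,0,0.019,0,0,0],[0.3,0,0,0,0,0,0],[0.3,0,0,0,0,0,0],[0.3,0,0,0,0,0,0],[0.3,0,0,0,0,0,0]]'
python3 - <<'E'
from h import *
from station import get_image
import cv2
state()
a=get_image("side");b=get_image("top")
f=lambda im,x,y:cv2.resize(im[y:y+90,x:x+60,::-1],(400,600),interpolation=2)
cv2.imwrite("pics/g.png",np.hstack([f(a,252,180),f(b,240,190)]))
E
```

```text
t: 3.9
tool_pos: [0.4788, 0.194, 0.1291]
tool_rot: [2.612, 1.743, 0.004]
contact_force: [0.6, -0.8, -0.3]
opening: 0.0285
t 3.9 p [0.4788 0.194  0.1291] yaw tx 67.4 tz [ 0.003  0.001 -1.   ] F [ 0.6 -0.8 -0.3] open 0.0285
```

View pics/g.png

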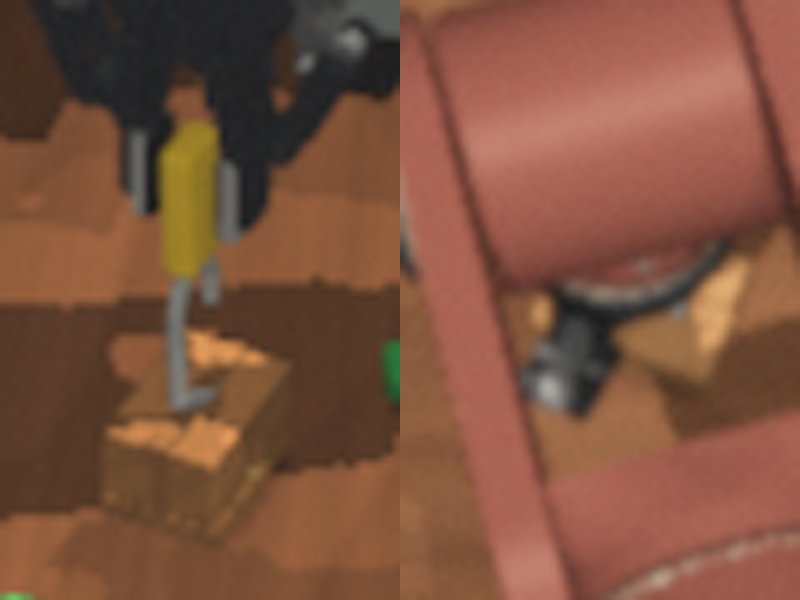

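The side view shows both pads straddling the yellow grip, which spans columns 165–215 in the crop, with similar gaps on each side. I'll close and lift.

The bow clears the tongue when the tip (hook z 71) is above 0.162. I'll lift to a foot height of about 0.125, which is +117 mm.

```bash
python3 -m creep '[[0,0,0,0,0,0,0],[0,0,0,0,0,0,0],[0,0,0,0,0,0,0],[0,0,0,0,0,0,0],[0,0,0,-0.005,0,0,0],[0,0,0,-0.01,0,0,0],[0,0,0,-0.02,0,0,0],[0,0,0,-0.02,0,0,0],[0,0,0,-0.02,0,0,0],[0,0,0,-0.02,0,0,0],[0,0,0,-0.02,0,0,0],[0,0,0,0,0,0,0],[0,0,0,0,0,0,0]]' 60
python3 - <<'E'
from h import *
from station import get_image
import cv2
state()
a=get_image("side");b=get_image("top");cv2.imwrite("pics/l_s.png",a[:,:,::-1]);cv2.imwrite("pics/l_t.png",b[:,:,::-1])
f=lambda im,x,y:cv2.resize(im[y:y+90,x:x+60,::-1],(400,600),interpolation=2)
cv2.imwrite("pics/l.png",np.hstack([f(a,252,160),f(b,240,190)]))
E
```

```text
t: 5.3
tool_pos: [0.4774, 0.1937, 0.2422]
tool_rot: [-2.613, -1.743, 0.001]
contact_force: [-1.5, -0.5, -3.0]
opening: 0.0134
t 5.3 p [0.4774 0.1937 0.2422] yaw tx 67.4 tz [-0.001  0.    -1.   ] F [-1.5 -0.5 -3. ] open 0.0134
```

View pics/l.png

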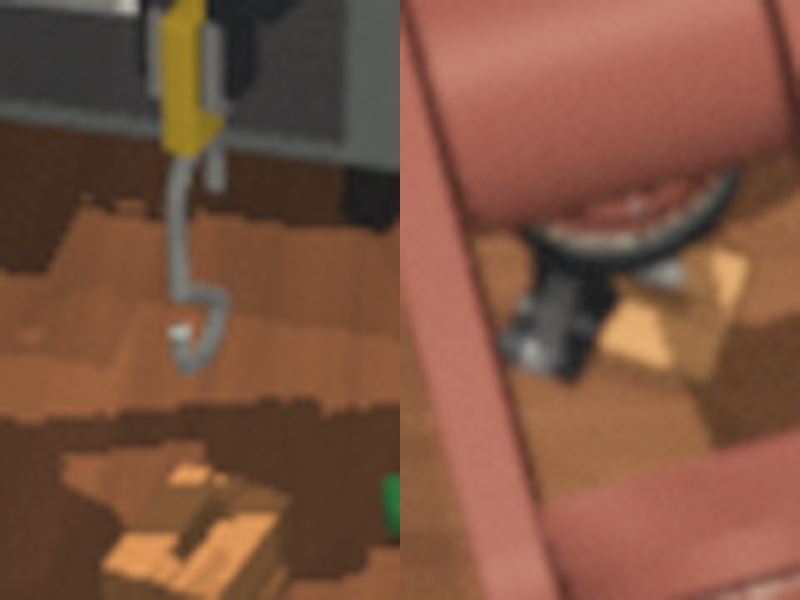

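The hook is free of the block and upright, with its tip at crop (216,192), about px (284,188), and its foot at about (280,215). Next I fit the hook's offset in the gripper from this picture.

```bash
cat >>h.py <<'E'
def hookpts(p,R,dx=0,dz=0):
    # hook origin: hook x=-tool x, z=-tool z ; foot 119 mm below TCP nominal
    hx,hy,hz=-R[:,0],R[:,1],-R[:,2]; o=p-hz*(.119+dz)+hx*dx
    return {n:o+hx*a+hz*c for n,(a,c) in dict(foot=(0,0),tip=(.015,.071),shanktop=(-.015,.1025),bend=(.0185,.022)).items()},(hx,hy,hz)
E
python3 - <<'E'
from h import *
p,R=state()
C=lambda x,y:np.array([252+(x+.5)/6.667-.5,160+(y+.5)/6.667-.5])
obs={"tip":C(216,190),"foot":C(188,372),"shanktop":C(181,158)}
def res(v):
    P,_=hookpts(p,R,*v);return np.concatenate([(proj("side",P[n])[0]-obs[n]) for n in obs])
print(res([0,0]).round(2)); r=least_squares(res,[0,0]);print(r.x.round(4),r.fun.round(2))
P,_=hookpts(p,R,*r.x);print(P["tip"])
E
```

```text
t 5.4 p [0.4767 0.1935 0.2406] yaw tx 67.4 tz [-0.003 -0.001 -1.   ] F [-0.3 -0.1 -1.6] open 0.0136
[ 0.48  0.14  2.01 -0.55 -0.22  0.26]
[-0.0038 -0.0023] [-0.26  0.16  1.29 -0.45 -1.    0.26]
[0.47231953 0.18319592 0.19486593]
```

```bash
python3 -m creep '[[0,0,0,0,0,0,-7],[0,0,0,0,0,0,-7],[0,-0.0186,0.0219,0,0,0,0],[0,-0.0186,0.0219,0,0,0,0],[0,-0.0186,0.0219,0,0,0,0],[0,-0.0186,0.0219,0,0,0,0],[0,-0.0186,0.0219,0,0,0,0],[0,-0.0186,0.0219,0,0,0,0],[0,-0.015,0,0,0,0,0],[0,-0.015,0,0,0,0,0],[0,-0.015,0,0,0,0,0],[0,-0.015,0,0,0,0,0],[0,-0.015,0,0,0,0,0],[0,0,0,0.005,0,0,0],[0,0,0,0.005,0,0,0],[0,0,0,0,0,0,0],[0,0,0,0,0,0,0],[0,0,0,0,0,0,0]]'
cat >look.py <<'E'
from h import *
from station import get_image
import cv2,sys
p,R=state(); P,ax=hookpts(p,R); hole=np.array([.5762,-.0303,.162])
print("tip",P["tip"].round(4),"hole-tip tool axes",(R.T@(hole-P["tip"])).round(4),"px tip",proj("side",P["tip"])[0].round(1))
a=get_image("side"); cv2.imwrite(f"pics/{sys.argv[1]}_f.png",a[:,:,::-1])
cv2.imwrite(f"pics/{sys.argv[1]}.png",cv2.resize(a[115:175,215:295,::-1],(800,600),interpolation=2))
E
python3 look.py a1
```

```text
t: 7.2
tool_pos: [0.5799, -0.0099, 0.2324]
tool_rot: [-2.381, -2.05, -0.0]
contact_force: [0.1, 0.0, -1.7]
opening: 0.0131
t 7.2 p [ 0.5799 -0.0099  0.2324] yaw tx 81.5 tz [ 0.  0. -1.] F [ 0.1  0.  -1.7] open 0.0131
tip [ 0.5777 -0.0247  0.1844] hole-tip tool axes [-0.0057 -0.0007  0.0223] px tip [252.4 147.7]
```

View pics/a1.png

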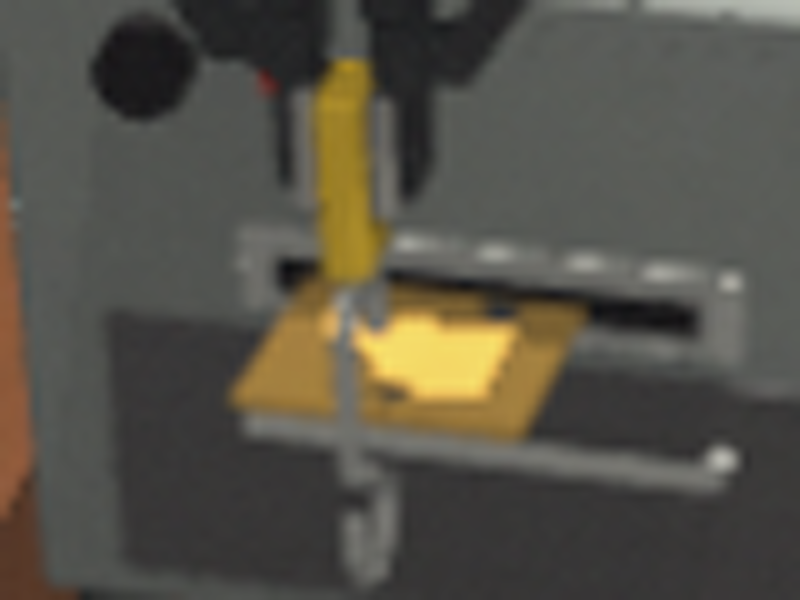

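The tip shows at px (252.4,147.3), where the model predicts (252.4,147.7). The hole is at (254,154), which leaves about 5.5 mm forward and about 1 mm sideways. I'll shift and lower to just above the tongue, then feel.

```bash
python3 -m creep '[[0,-0.0055,-0.001,0,0,0,0],[0,0,0,0.006,0,0,0],[0,0,0,0.006,0,0,0],[0,0,0,0.006,0,0,0],[0,0,0,0,0,0,0],[0,0,0,0,0,0,0],[0,0,0,0,0,0,0]]'
python3 look.py a2
python3 -m creep '[[0,0,0,0.002,0,0,0],[0,0,0,0.002,0,0,0],[0,0,0,0.002,0,0,0],[0,0,0,0,0,0,0],[0,0,0,0,0,0,0]]'
```

```text
t: 7.95
tool_pos: [0.5782, -0.0157, 0.2145]
tool_rot: [2.381, 2.049, 0.0]
contact_force: [0.1, 0.3, -0.5]
opening: 0.0135
t 7.95 p [ 0.5782 -0.0157  0.2145] yaw tx 81.4 tz [ 0. -0. -1.] F [ 0.1  0.3 -0.5] open 0.0135
tip [ 0.5759 -0.0305  0.1665] hole-tip tool axes [0.0002 0.0002 0.0045] px tip [253.5 152.2]
t: 8.5
tool_pos: [0.5779, -0.016, 0.2081]
tool_rot: [2.381, 2.049, -0.001]
contact_force: [-0.3, -0.8, -1.1]
opening: 0.013
```

View pics/a2.png

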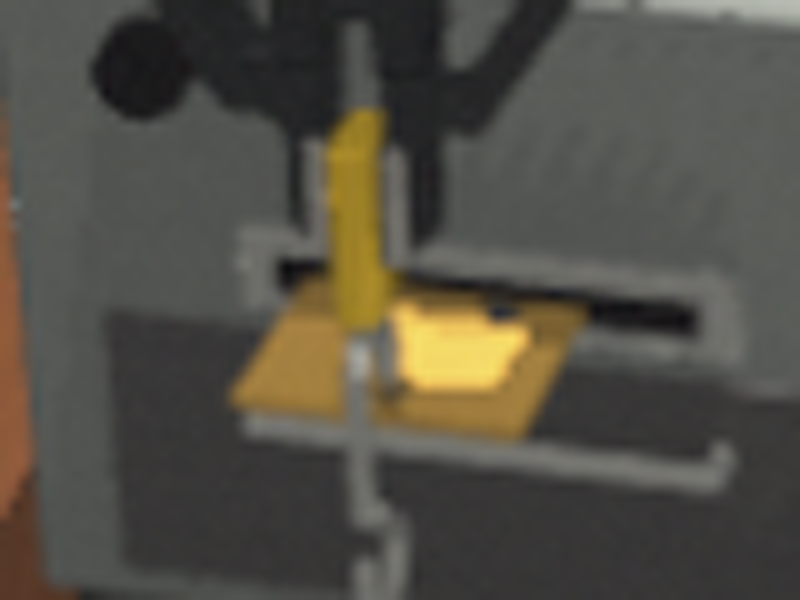

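In this picture, taken 4 mm above the surface, the tip sits on the dark hole at crop (393,385). After lowering further the tip should be 2 mm below the surface, and there is no upward force. Continuing down.

```bash
python3 -m creep '[[0,0,0,0.0015,0,0,0],[0,0,0,0.0015,0,0,0],[0,0,0,0,0,0,0],[0,0,0,0,0,0,0]]'
python3 -m creep '[[0,0,0,0.001,0,0,0],[0,0,0,0,0,0,0]]'
```

```text
t: 8.9
tool_pos: [0.5782, -0.0161, 0.2055]
tool_rot: [2.381, 2.048, -0.0]
contact_force: [1.0, -3.1, -1.4]
opening: 0.0132
t: 9.1
tool_pos: [0.5782, -0.016, 0.2045]
tool_rot: [2.381, 2.048, -0.0]
contact_force: [-0.4, -3.4, -0.0]
opening: 0.0137
```

The tip is camming on the outer rim, with about 3 N pushing it towards the oven. I'll ease 2 mm inward and read the force again.

```bash
python3 -m creep '[[0,-0.001,0,0,0,0,0],[0,-0.001,0,0,0,0,0],[0,0,0,0,0,0,0]]'
python3 -m creep '[[0,0,0,0.0015,0,0,0],[0,0,0,0.0015,0,0,0],[0,0,0,0,0,0,0]]'
```

```text
t: 9.4
tool_pos: [0.5773, -0.0172, 0.2038]
tool_rot: [-2.38, -2.048, -0.0]
contact_force: [-0.1, 0.6, -1.4]
opening: 0.013
t: 9.7
tool_pos: [0.5774, -0.0175, 0.2007]
tool_rot: [-2.381, -2.048, 0.001]
contact_force: [-1.0, -0.7, -1.3]
opening: 0.0133
```

The contact is gone and the tip is about 9 mm below the surface. Going down another 8 mm.

```bash
python3 -m creep '[[0,0,0,0.002,0,0,0],[0,0,0,0.002,0,0,0],[0,0,0,0,0,0,0]]'
python3 -m creep '[[0,0,0,0.002,0,0,0],[0,0,0,0.002,0,0,0],[0,0,0,0,0,0,0],[0,0,0,0,0,0,0],[0,0,0,0,0,0,0]]'
python3 look.py a3
```

```text
t: 10.0
tool_pos: [0.5774, -0.0176, 0.1968]
tool_rot: [-2.381, -2.049, 0.001]
contact_force: [-1.1, 0.8, -2.0]
opening: 0.0132
t: 10.5
tool_pos: [0.5777, -0.0177, 0.1934]
tool_rot: [2.381, 2.049, 0.0]
contact_force: [-0.6, -0.1, -1.6]
opening: 0.0131
t 10.5 p [ 0.5777 -0.0177  0.1934] yaw tx 81.4 tz [ 0. -0. -1.] F [-0.6 -0.1 -1.6] open 0.0131
tip [ 0.5755 -0.0325  0.1454] hole-tip tool axes [ 0.0023  0.0004 -0.0166] px tip [254.1 158.3]
```

View pics/a3.png

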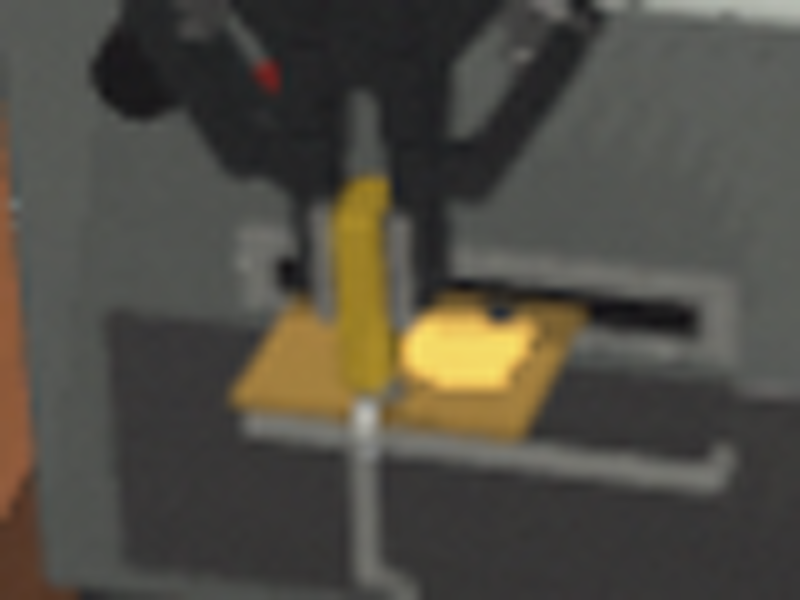

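The hook is through the hole, with the tip about 16.6 mm below the surface and no load. I'll lower a little more and then draw, which is tool +x.

```bash
python3 -m creep '[[0,0,0,0.002,0,0,0],[0,0,0,0.002,0,0,0],[0,0,0,0,0,0,0],[0,0.002,0,0,0,0,0],[0,0.002,0,0,0,0,0],[0,0.002,0,0,0,0,0],[0,0.002,0,0,0,0,0],[0,0.002,0,0,0,0,0]]'
python3 -m creep '[[0,0.002,0,0,0,0,0],[0,0.002,0,0,0,0,0],[0,0.002,0,0,0,0,0],[0,0.002,0,0,0,0,0],[0,0.002,0,0,0,0,0]]'
python3 -m creep '[[0,0.002,0,0,0,0,0],[0,0.002,0,0,0,0,0],[0,0.002,0,0,0,0,0],[0,0.002,0,0,0,0,0],[0,0.002,0,0,0,0,0]]'
python3 -m creep '[[0,0.002,0,0,0,0,0],[0,0.002,0,0,0,0,0],[0,0.002,0,0,0,0,0],[0,0.002,0,0,0,0,0],[0,0.002,0,0,0,0,0]]'
```

```text
t: 11.35
tool_pos: [0.5795, -0.0078, 0.1896]
tool_rot: [2.381, 2.049, 0.0]
contact_force: [0.6, -4.0, 0.9]
opening: 0.0132
t: 11.85
tool_pos: [0.5809, 0.0022, 0.1894]
tool_rot: [2.381, 2.049, 0.0]
contact_force: [1.8, -4.6, 0.4]
opening: 0.0131
t: 12.35
tool_pos: [0.5823, 0.0121, 0.1894]
tool_rot: [2.381, 2.049, 0.0]
contact_force: [2.2, -4.5, 1.4]
opening: 0.0132
t: 12.85
tool_pos: [0.5838, 0.022, 0.1893]
tool_rot: [2.381, 2.049, 0.0]
contact_force: [2.1, -5.4, 2.2]
opening: 0.0138
```

```bash
python3 -m creep '[[0,0.002,0.0005,0,0,0,0],[0,0.002,0.0005,0,0,0,0],[0,0.002,0,0,0,0,0],[0,0.002,0,0,0,0,0],[0,0.001,0,0,0,0,0]]'
python3 -m creep '[[0,0.001,0,0,0,0,0],[0,0.001,0,0,0,0,0],[0,0.001,0,0,0,0,0],[0,0.001,0,0,0,0,0]]'
```

```text
t: 13.35
tool_pos: [0.5857, 0.0309, 0.1891]
tool_rot: [-2.381, -2.049, 0.001]
contact_force: [-0.7, -4.0, 1.7]
opening: 0.0134
t: 13.75
tool_pos: [0.5864, 0.0347, 0.1892]
tool_rot: [-2.381, -2.049, 0.001]
contact_force: [-1.5, -3.1, 1.9]
opening: 0.0129
```

```bash
python3 - <<'E'
from h import *
import cv2
from station import get_image
state()
a=get_image("top");cv2.imwrite("pics/top_d.png",a[:,:,::-1])
E
python3 look.py a4
```

```text
t 13.75 p [0.5864 0.0347 0.1892] yaw tx 81.4 tz [-0.001  0.    -1.   ] F [-1.5 -3.1  1.9] open 0.0129
t 13.8 p [0.5864 0.0348 0.1891] yaw tx 81.4 tz [-0.001  0.    -1.   ] F [-1.4 -3.8  1.6] open 0.0132
tip [0.5841 0.02   0.1411] hole-tip tool axes [-0.0509 -0.0004 -0.0209] px tip [248.5 169.3]
```

```bash
python3 -m creep '[[0,0.001,0,0,0,0,0],[0,0.001,0,0,0,0,0],[0,0,0,0,0,0,0]]'
python3 -m creep '[[0,0.001,0,0,0,0,0],[0,0.001,0,0,0,0,0],[0,0,0,0,0,0,0]]'
python3 -m creep '[[0,0.001,0,0,0,0,0],[0,0.001,0,0,0,0,0],[0,0,0,0,0,0,0]]'
```

```text
t: 14.15
tool_pos: [0.5868, 0.0367, 0.1893]
tool_rot: [-2.381, -2.049, 0.0]
contact_force: [-1.8, -3.7, 2.1]
opening: 0.0131
t: 14.45
tool_pos: [0.5871, 0.0387, 0.1892]
tool_rot: [-2.381, -2.049, 0.0]
contact_force: [-1.5, -2.8, 1.3]
opening: 0.0134
t: 14.75
tool_pos: [0.5874, 0.0403, 0.1892]
tool_rot: [2.381, 2.049, -0.001]
contact_force: [-2.5, -4.7, 1.4]
opening: 0.0132
```

```bash
python3 -m creep '[[0,0.0005,0,0,0,0,0],[0,0.0005,0,0,0,0,0],[0,0,0,0,0,0,0]]'
python3 -m creep '[[0,0.0005,0,0,0,0,0],[0,0.0005,0,0,0,0,0],[0,0,0,0,0,0,0]]'
```

```text
t: 15.05
tool_pos: [0.5875, 0.0406, 0.1892]
tool_rot: [2.381, 2.048, -0.003]
contact_force: [-2.4, -6.9, 1.5]
opening: 0.0133
t: 15.35
tool_pos: [0.5875, 0.0409, 0.1892]
tool_rot: [2.38, 2.047, -0.005]
contact_force: [-2.3, -9.3, 1.5]
opening: 0.0129
```

The force is rising (9 N) with almost no motion, so the damper is at its stop after about 56 mm of travel. I'll relax the pull and set the bow down on the tongue.

```bash
python3 -m creep '[[0,-0.0015,0.0005,0,0,0,0],[0,-0.0015,0,0,0,0,0],[0,0,0,0,0,0,0]]'
python3 -m creep '[[0,0,0,0.001,0,0,0],[0,0,0,0.001,0,0,0],[0,0,0,0.001,0,0,0],[0,0,0,0,0,0,0]]'
python3 -m creep '[[0,0,0,0.001,0,0,0],[0,0,0,0,0,0,0]]'
python3 look.py a5
```

```text
t: 15.65
tool_pos: [0.5879, 0.0396, 0.1892]
tool_rot: [-2.381, -2.049, -0.001]
contact_force: [-1.7, -3.0, 1.1]
opening: 0.0131
t: 16.05
tool_pos: [0.5881, 0.0394, 0.1867]
tool_rot: [2.381, 2.049, 0.001]
contact_force: [-1.0, -3.0, 4.4]
opening: 0.0133
t: 16.25
tool_pos: [0.5881, 0.0393, 0.1857]
tool_rot: [2.381, 2.049, 0.0]
contact_force: [-2.6, -3.1, 4.9]
opening: 0.0134
t 16.25 p [0.5881 0.0393 0.1857] yaw tx 81.4 tz [ 0.001 -0.    -1.   ] F [-2.6 -3.1  4.9] open 0.0134
tip [0.5859 0.0244 0.1377] hole-tip tool axes [-0.0556 -0.0014 -0.0243] px tip [247.7 171.2]
```

View pics/a5.png

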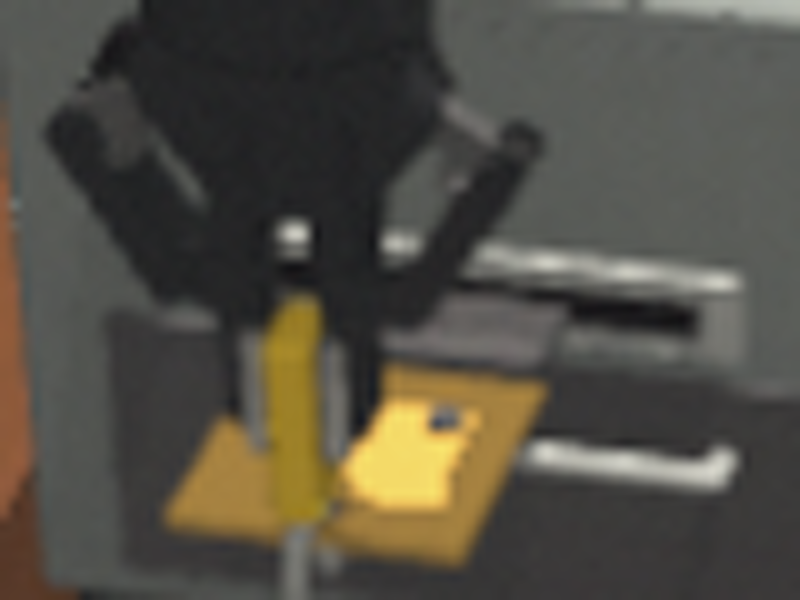

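The damper plate is clearly far out and the bow rests on the tongue with about 5 N. I'll take off the spring load, then release.

```bash
python3 -m creep '[[0,0,0,-0.001,0,0,0],[0,0,0,-0.001,0,0,0],[0,0,0,0,0,0,0],[0,0,0,0,0,0,0]]' 
python3 -m creep '[[0.2,0,0,0,0,0,0],[0.25,0,0,0,0,0,0],[0.35,0,0,0,0,0,0],[0.5,0,0,0,0,0,0],[0.7,0,0,0,0,0,0],[1,0,0,0,0,0,0],[1,0,0,0,0,0,0],[1,0,0,0,0,0,0]]'
python3 look.py a6
```

```text
t: 16.7
tool_pos: [0.5879, 0.0393, 0.1871]
tool_rot: [2.381, 2.049, -0.0]
contact_force: [-0.8, -3.7, 3.0]
opening: 0.013
t: 17.5
tool_pos: [0.5879, 0.0394, 0.1873]
tool_rot: [2.381, 2.049, 0.0]
contact_force: [-0.1, 0.0, -0.4]
opening: 0.0852
t 17.5 p [0.5879 0.0394 0.1873] yaw tx 81.4 tz [ 0.  0. -1.] F [-0.1  0.  -0.4] open 0.0852
tip [0.5856 0.0246 0.1393] hole-tip tool axes [-0.0557 -0.0011 -0.0227] px tip [247.7 170.7]
```

View pics/a6.png

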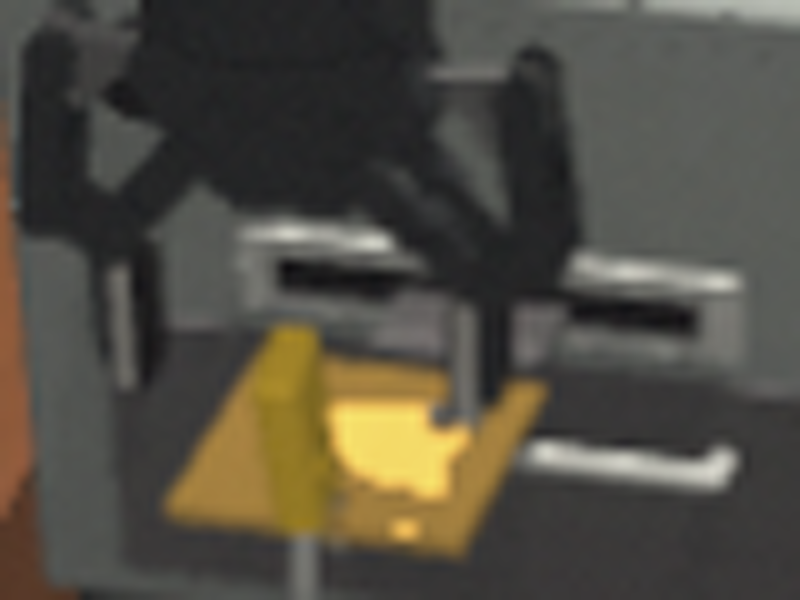

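The hook hangs in the hole, slightly tilted, and both jaws are clear. I'll retreat straight up, wait, then take a final look.

```bash
python3 -m creep '[[1,0,0,-0.01,0,0,0],[1,0,0,-0.015,0,0,0],[1,0,0,-0.02,0,0,0],[1,0,0,-0.02,0,0,0],[1,0,0,-0.02,0,0,0],[1,0,0,-0.02,0,0,0],[1,0.02,0,-0.02,0,0,0],[1,0.03,0,-0.01,0,0,0],[1,0.03,0,0,0,0,0],[1,0.03,0,0,0,0,0],[1,0,0,0,0,0,0],[1,0,0,0,0,0,0],[1,0,0,0,0,0,0],[1,0,0,0,0,0,0],[1,0,0,0,0,0,0]]'
python3 - <<'E'
from h import *
from station import get_image
import cv2
state()
a=get_image("side");b=get_image("top")
print("frame-to-frame diff at hook",np.abs(get_image("side")[130:200,225:290].astype(int)-a[130:200,225:290]).mean())
cv2.imwrite("pics/fin.png",np.hstack([cv2.resize(a[115:205,215:275,::-1],(400,600),interpolation=2),cv2.resize(b[140:230,340:400,::-1],(400,600),interpolation=2)]))
E
```

```text
t: 19.05
tool_pos: [0.6043, 0.1473, 0.3225]
tool_rot: [2.383, 2.047, 0.0]
contact_force: [0.1, -0.1, -0.8]
opening: 0.0853
t 19.05 p [0.6043 0.1473 0.3225] yaw tx 81.3 tz [ 0. -0. -1.] F [ 0.1 -0.1 -0.8] open 0.0853
frame-to-frame diff at hook 0.8522344322344322
```

View pics/fin.png

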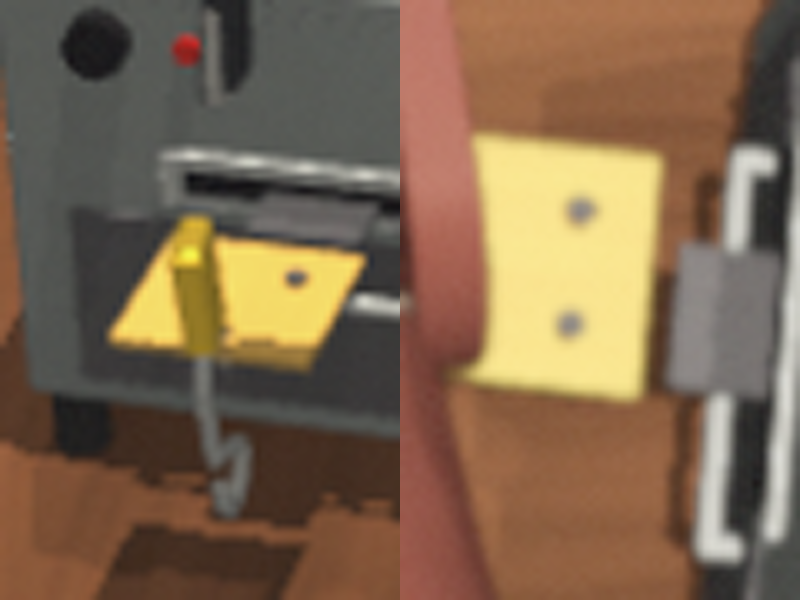

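The hook hangs at rest, tilted about 10°, and nothing touches it. In the top view the tongue's bolts moved from (392.8,174.3) to (367,171.5), which is about 58 mm of draw. Handing in.

```bash
python3 -c "
from station import finish_job
print(finish_job())"
```

```text
the job is handed in; nothing more can be done
None
```

The damper is drawn out to its stop and the S-hook is hanging in the tongue's hole, released. I handed the job in at about 19 s of the 61 s allowed; no verdict was reported.

- **Finding the hook:** I took the upright hook with the yellow grip from its block and left the three green look-alikes alone.
- **Entering the hole:** The tip went down through the hole. It first caught the outer rim with about 3 N, so I eased it 2 mm inward and it went down freely.
- **Drawing the damper:** It drew at about 3 to 6 N. The highest force I read was about 10 N, at the stop.
- **Releasing:** I set the bow down with about 5 N, took that load off, opened the jaws and backed away upward.

**Last checks:**
- The tongue's bolts moved about 58 mm in the top view, which agrees with about 56 mm of arm travel.
- The hook hung about 10° off upright and looked still.
- The arm was clear, with wrist force near zero.

The top camera's view of the hole was blocked by the arm at the end, so the final hang was seen only from the side. I did not re-measure the jar, tumbler or shears, but no move came near them. No check failed.

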